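# Lock the weight tray to the balancer with its cam lock

## Task

Push the grey weight tray along its dock up against the rubber buffers, so that its bolt enters the cam lock; then, with the flat-blade screwdriver, turn the slotted cam disc clockwise until it stops, so that it grabs the bolt and draws the tray tight against the block. Turn the disc with the screwdriver only, stand the screwdriver upright in its own stand again, and leave the other things on the table where they are.

Things in the scene. Friction and masses are not known exactly. Their poses are not given: they have to be found in the camera images.
- dock: Fixed assembly on the table. Origin: on the table under the cam disc's axis, z up. Aluminium plate 150 (x) by 370 (y from -260 to 110), 10 thick. On it at y from -35 to 103 a black block 134 wide: 50 high beside the cam disc, 60 high at y over 28. At y below -35 the grey weight tray slides along the dock's +y towards the block, between two low rails (tops 22 above the table).
- tray (a joint): Slide of the weight tray towards the block, m: 0 pulled out (starts 0 to 0.025), 0.055 touching the two rubber buffers (5 mm gap to the block), 0.060 tight against the block. 3 N friction; beyond 0.055 the buffers push back 1.2 N per mm, so a push alone does not stay tight. The cam catches the bolt surely if this reads 0.053 or more when the turning starts.
- tray_back (a point): Middle of the top edge of the tray's outer wall, on the face turned away from the block, 55 above the table, dock axes. Push this upright face along the dock's +y. The tray is an open box 120 (dock x) by 90 (dock y) by 45 high on the 10 thick plate, walls and floor 5; an inner wall along dock y, 30 high, splits it in two.
- bolt_head (a point): The steel bolt's upright rounded head, 8 thick, on the tray's block side, 35 above the table, 27 beyond the tray's wall. Dock axes. It enters the notch in the block under the cam disc as the tray comes near.
- cam_disc: Steel cam disc, diameter 49, facing up in the block. Origin: centre of the slot's floor, 46 above the table, z up; x lies along the screwdriver slot and turns with the disc. Slot 5.4 wide, 34 long, ends open, straight walls 6 deep, above them lips that flare to about 16 wide, 11 above the slot's floor. Only the screwdriver may touch it.
- cam_axis (a point): Fixed point on the disc's axis at the slot's floor, dock axes. The disc's angle is the clockwise turn (seen from above) of cam_disc's x from this x: starts open at 0 to 0.15 rad, begins to pull on the bolt between 0.3 and 0.6, has drawn it fully in at 1.26, stops at 1.57 (a quarter turn). Stays where it is left; turning takes under 0.2 N m.
- screwdriver: Stubby flat-blade screwdriver, black handle, 130 g, standing upright, blade down, hanging by its collar in a stand. Origin: middle of the blade's tip; z up along the shaft to the handle; x along the blade's width. Blade 18 (x) by 4 (y), shaft diameter 9, collar diameter 38 from 56 to 60 above the tip, handle with flat sides 32 (x) by 26 (y) from 60 to 125 above the tip.
- stand: The screwdriver's fixed dark steel stand, 72 by 72, top 81 above the table. Origin on the table under the middle of its hole; hole diameter 27 in a 6 thick top plate, free space below down to 4 above the table. The collar rests on the top, so the blade's tip is then 25 above the table. It changes places with the punch stand.
- punch_stand: A like stand holding a thin round steel punch that is fixed in it (top 123 above the table, no flat handle). Not needed. Origin on the table under its middle.
- spray_a: Not needed, leave alone: aluminium spray can with a red band, diameter 66, 190 tall. Origin centre of its underside.
- spray_b: Not needed, leave alone: aluminium spray can, pale band, diameter 60, 170 tall. Origin centre of its underside.
- tape: Not needed, leave alone: blue roll of tape lying flat, outer diameter 100, 38 tall. Origin centre of its underside.
- mallet: Not needed, leave alone: hammer lying flat, about 300 long. Origin near its middle, on the table.
- wrench: Not needed, leave alone: steel spanner lying flat, about 200 long. Origin near its middle, on the table.
- cone: Not needed, leave alone: steel centring cone, diameter 90, 42 tall. Origin centre of its underside.
- nut: Not needed, leave alone: steel wheel nut, 34 wide, 32 tall. Origin centre of its underside.
Not all that is in view belongs to the job. What is shaped like the stand but orange or yellow is not meant.

How it is judged:
On the way, in this order (a step that is already met when the one before it is completed fails the run):
1. the tray is pushed up to the buffers while the cam is still open (value of joint tray above 0.053 m and angle between the x axis of cam_disc and the x axis of cam_axis, either way round below 0.35 rad), for 0.1 s.
2. the cam is turned home with the screwdriver's blade in its slot, and the tray is drawn tight (value of joint tray above 0.058 m and angle between the x axis of cam_disc and the x axis of cam_axis, either way round above 1.22 rad and x of screwdriver in the frame of cam_disc between -0.01 and 0.01 m and y of screwdriver in the frame of cam_disc between -0.006 and 0.006 m and z of screwdriver in the frame of cam_disc below 0.007 m), for 0.1 s.
At the end, for the whole second after the job is handed in: The tray is drawn in to within 2 mm of the block, the cam is turned to at least 1.22 rad, and the screwdriver stands still and upright (within 7 degrees) in its own stand with its collar on the top plate (tip 20 to 30 mm above the table, within 12 mm of the hole's centre) (value of joint tray above 0.058 m and angle between the x axis of cam_disc and the x axis of cam_axis, either way round above 1.22 rad and horizontal distance between screwdriver and stand below 0.012 m and height (world z) of screwdriver between 0.02 and 0.03 m and angle between screwdriver's own z axis and vertical below 0.12 rad and linear speed of screwdriver below 0.02 m/s and angular speed of screwdriver below 0.3 rad/s); the robot touches nothing.
It fails at once if the robot itself touches the cam disc (contact force between the arm and cam_disc above 0.5 N).
It fails at once if the fingers touch the cam disc (contact force between the fingers and cam_disc above 0.5 N).
It fails at once if a bystander is moved by more than 30 mm (distance of any of spray_a, spray_b, tape, mallet, wrench, cone, nut from where it was at the start of the episode above 0.03 m).
It also fails if it takes over 72 s, if anything falls off the work surface, if the arm or the gripper's body presses on something with over 40 N, if the wrist force passes 120 N, or if a joint passes its speed limit or range.

## Robot

A 6-joint arm with a two-finger parallel gripper is mounted at the origin on the work surface. World frame = base frame: x ahead of the robot, y to its left, z up, the work surface at z = 0. Lengths are in m, angles in rad, forces in N, time in s.
With the tool pointing down it reaches from about 0.325 to 0.9 m from the base axis. Payload 6.1 kg.
Tool frame: the origin (TCP) lies at the very end of the fingers, on their centre line; the grasp point (between the pads) lies 19 mm behind it; z points along the fingers, y is the direction in which the jaws open and shut (so a half turn about z gives the same grasp; the last joint's range is limited). The gripper opens to 85 mm and grips with 20 to 120 N. Pads are 22 mm wide; open, the fingers measure 114 mm over their backs; the gripper's body (76 mm by 85 mm) begins 54 mm behind the grasp point. The pads swing forward as they close: fully open they stand 13 mm farther back than shut.
Start: joints at [1.093, 0.22, 1.526, -0, 1.395, -0.126], TCP at [0.215, 0.587, 0.231] pointing down, gripper open.
Joint ranges: [-2.98, 2.98], [-0.91, 2.08], [0.09, 2.57], [-1.24, 4.39], [0.2, 2.65], [-2.68, 2.68]. Speed limits (rad/s): [2.57, 2.57, 3.01, 3.14, 3.14, 3.14].

## Interface

Orientations are given as a unit quaternion [w, x, y, z].
In Python, from cell import * gives the robot as it stands. Calls block until the motion is done:
- reach(position, orientation): joint-space move of the TCP to a pose.
- move_linear(position, frame=None, max_speed=0.15, contact_N=None): straight line of the TCP; frame=None keeps the orientation; max_speed is the mean speed in m/s. With contact_N (N) it stops when the force on the tool has changed by that much, and returns True; else False.
- move_j(angles): joint-space move.
- command_gripper(opening, effort=None): opening from 0.0 (shut) to 1.0 (fully open); effort is the grip in N (None keeps the last); returns when the fingers have stopped.
- pause(seconds).
- solve_ik(position, orientation): joint angles nearest the present ones, or None.
- get_state(): the state.
- capture(name): name is "scene" or "top"; returns a dict with "img" (384x512x3 uint8, red, green, blue), "camera_matrix" (3x3 intrinsics, pixels), "extrinsics" (4x4, takes a point from camera to world coordinates). Camera axes: x right, y down, z forward; pixel columns grow to the right and rows downward; lengths in m; the calibration is good to about 2 mm. A picture is of the moment at which its call begins. There is no depth.
A pose or a line that the arm cannot do raises IKError and nothing moves.
- job_done(): hands the job in, once; it reports no verdict.
The state is a dict: "t": time; "joint_positions": joint angles; "dq": joint speeds; "tau": joint torques, N m; "tool_pos": TCP position; "tcp_rot": TCP orientation; "force": force on the tool from outside, world axes, zero at the start; "moment": the same for the moment, N m; "grip_width": opening from 0.0 (shut) to 1.0 (fully open).
Only numpy, scipy, OpenCV 4.12 (cv2) and the standard library are available. Lean on these libraries where they do the work, as an engineer would, in place of code of your own. Each camera call takes 0.05 s, during which the arm holds its last target. There are 200 camera calls.

## Working session

There is one attempt and no reset: what is moved stays moved. The work goes in short steps, each a Python script; the robot and the scene stay as the last script left them, time stands still between calls to the robot, and variables do not carry over. Pictures are saved under pics/ and viewed, about 8 in all and at most 12, crops included, and the job is handed in when it is done.

```bash
mkdir -p pics; python3 - <<'E'
from cell import *
import cv2,numpy as np
for n in("scene","top"):
    c=capture(n); cv2.imwrite(f"pics/{n}0.png",cv2.resize(c["img"][:,:,::-1],(800,600),interpolation=cv2.INTER_CUBIC))
    np.savez(f"pics/{n}0.npz",**c)
    print(n,np.round(c["camera_matrix"],1).tolist(),np.round(c["extrinsics"],4).tolist())
print(get_state()["t"], get_state()["tcp_rot"])
E
```

```text
scene [[359.7, 0.0, 252.9], [0.0, 359.7, 187.1], [0.0, 0.0, 1.0]] [[-0.1051, 0.5488, -0.8293, 1.3328], [0.9944, 0.0677, -0.0812, 0.0972], [0.0116, -0.8332, -0.5528, 0.6001], [0.0, 0.0, 0.0, 1.0]]
top [[476.5, 0.0, 265.1], [0.0, 476.5, 188.1], [0.0, 0.0, 1.0]] [[0.0223, -0.9951, 0.0967, 0.427], [-0.9997, -0.0234, -0.0101, 0.0158], [0.0123, -0.0964, -0.9953, 1.2506], [0.0, 0.0, 0.0, 1.0]]
0.1 [-2.59339023e-04  1.75004609e-01  9.84567214e-01 -8.49248382e-04]
```

View pics/top0.png

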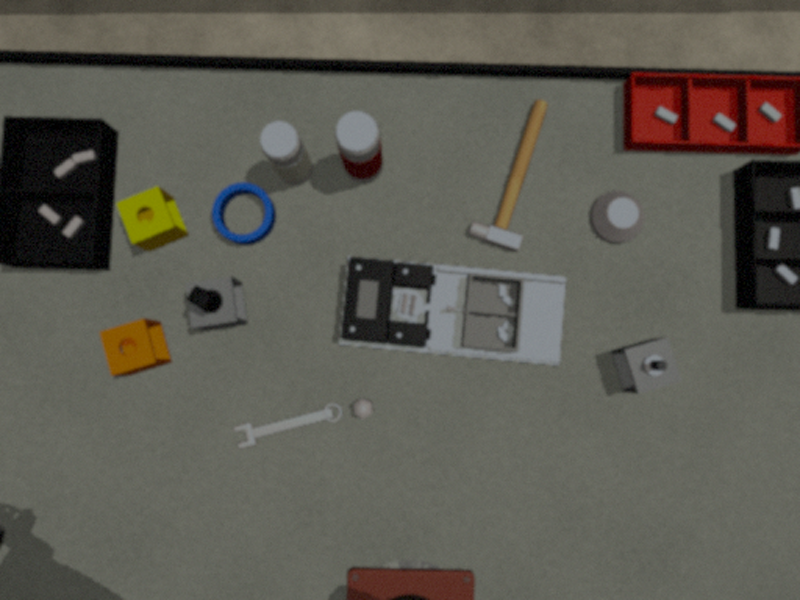

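View pics/scene0.png

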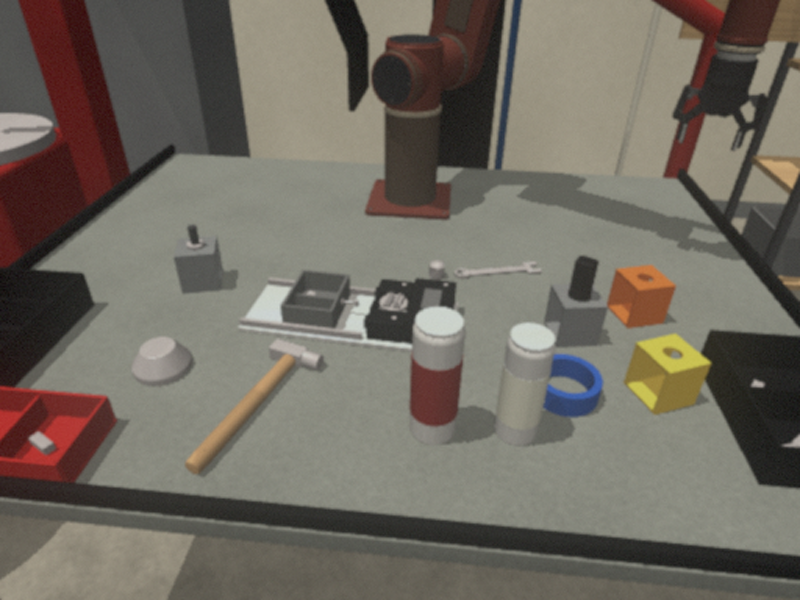

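Top view (800 px scale): the dock has its block at (390,300) and its tray at (490,312), so dock +y is roughly world +y. Lookalikes for the stand: grey stand with black handle (205,300), which is my choice; grey punch stand with a thin steel pin (655,365); orange (128,347) and yellow (145,213) decoys. Next, one close crop of each to check the choice.

```bash
python3 - <<'E'
import cv2,numpy as np
t=np.load("pics/top0.npz")["img"][:,:,::-1]; s=np.load("pics/scene0.npz")["img"][:,:,::-1]
g=lambda a:np.clip(255*(a/255.)**0.6,0,255).astype(np.uint8)
a=cv2.resize(g(t[160:240,213:373]),None,fx=5,fy=5,interpolation=cv2.INTER_CUBIC) #800x400
b=cv2.resize(g(t[172:217,112:162]),(222,200),interpolation=cv2.INTER_CUBIC)
b=cv2.resize(g(t[172:222,112:162]),(400,400),interpolation=cv2.INTER_CUBIC)
c=cv2.resize(g(s[160:225,345:410]),(400,400),interpolation=cv2.INTER_CUBIC)
cv2.imwrite("pics/dock1.png",a); cv2.imwrite("pics/sd1.png",np.hstack([b,c]))
E
```

```text
(no output)
```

View pics/dock1.png

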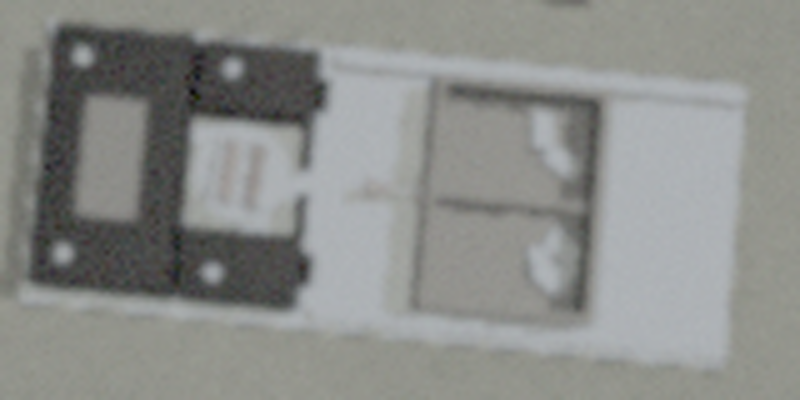

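View pics/sd1.png

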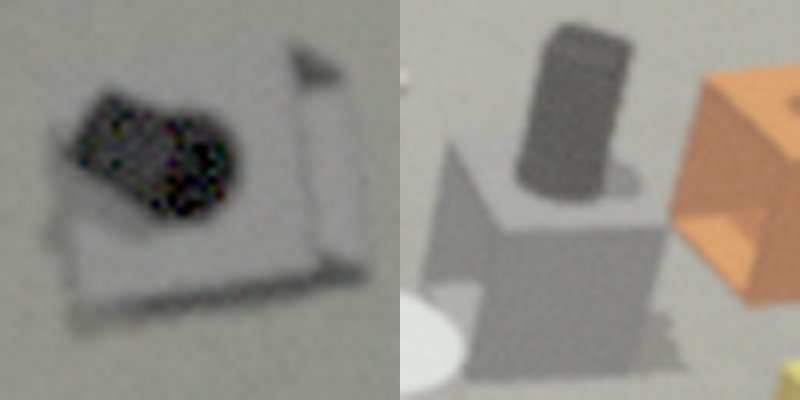

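Dock crop: plate corners at the far end (745,85) and (722,368), block corners (57,28), (32,285), (320,50), (298,305), slot centre about (242,177) running along dock x, tray outer edge x≈605–585. Screwdriver crop: black flat-sided handle and collar in a grey stand, collar centre about (182,163), so the choice is right. Next I fit the poses.

```bash
cat > h.py <<'E'
import numpy as np,cv2
from scipy.optimize import least_squares,minimize
T={n:np.load(f"pics/{n}0.npz") for n in("top","scene")}
def proj(n,P):
    K,E=T[n]["camera_matrix"],T[n]["extrinsics"]; p=(np.atleast_2d(P)-E[:3,3])@E[:3,:3]; q=p@K.T; return q[:,:2]/q[:,2:]
def back(n,uv,z):
    K,E=T[n]["camera_matrix"],T[n]["extrinsics"]; d=E[:3,:3]@np.linalg.solve(K,[*uv,1]); o=E[:3,3]; return o+d*(z-o[2])/d[2]
def pl(v,P):
    c,s=np.cos(v[2]),np.sin(v[2]); P=np.atleast_2d(P); return P@np.array([[c,s,0],[-s,c,0],[0,0,1]])+[v[0],v[1],0]
E
python3 - <<'E'
from h import *
D=lambda u,v:np.array([213+(u+.5)/5-.5,160+(v+.5)/5-.5])
O=np.array([[75,-260,10],[-75,-260,10],[67,103,60],[-67,103,60],[67,-35,50],[-67,-35,50]])/1e3
px=np.array([D(745,85),D(722,368),D(57,28),D(32,285),D(320,50),D(298,305)])
r=least_squares(lambda v:(proj("top",pl(v,O))-px).ravel(),[.5,0,0]); v=r.x
print("dock",v,"res",np.round(r.fun,2))
loc=lambda uv,z:pl([0,0,-v[2]],back("top",D(*uv),z)-[v[0],v[1],0])[0]
print("slot centre loc",loc((242,177),.052),"tray back",loc((606,97),.055),loc((587,322),.055))
for a,b in(((228,142),(224,205)),((260,145),(255,208))):
    d=loc(a,.055)-loc(b,.055); print("slot ang cw",-np.degrees(np.arctan2(d[1],d[0])))
# screwdriver: silhouette fit
def hull(n,P): return cv2.convexHull(proj(n,P).astype(np.float32))
a=np.linspace(0,2*np.pi,40)
def sil(n,w,S=8,off=None,sz=400):
    m=np.zeros((sz,sz),np.uint8)
    bx=[[x,y,z] for x in(-.016,.016) for y in(-.013,.013) for z in(.085,.15)]
    col=[[.019*np.cos(t),.019*np.sin(t),z] for t in a for z in(.081,.085)]
    for P in(bx,col):
        h=(hull(n,pl(w,np.array(P)))-off+.5)*S-.5
        cv2.fillConvexPoly(m,np.round(h*16).astype(np.int32),255,cv2.LINE_AA,4)
    return m/255.
obs={}
for n,off in(("top",(112,172)),("scene",(345,155))):
    g=T[n]["img"][off[1]:off[1]+50,off[0]:off[0]+50].max(2).astype(np.float32)
    g=cv2.GaussianBlur(cv2.resize(g,(400,400),interpolation=cv2.INTER_CUBIC),(0,0),3)
    obs[n]=(np.array(off,float),(g<45).astype(float),g)
    print(n,np.percentile(g,[1,10,50,90]),(g<45).sum())
p0=back("top",[112+182/8,172+163/8],.083)
def cost(w): return sum(np.abs(sil(n,w,off=o)-m).sum() for n,(o,m,g) in obs.items() if n=="top")
best=[]
for yaw in np.radians(np.arange(0,180,15)):
    q=minimize(cost,[p0[0],p0[1],yaw],method="Nelder-Mead",options=dict(initial_simplex=[[p0[0],p0[1],yaw],[p0[0]+.006,p0[1],yaw],[p0[0],p0[1]+.006,yaw],[p0[0],p0[1],yaw+.15]]))
    best.append((q.fun,*np.round(q.x[:2],4),round(np.degrees(q.x[2])%180,1)))
print("p0",p0);[print(b) for b in sorted(best)[:6]]
o=obs["top"];w=sorted(best)[0];w=[w[1],w[2],np.radians(w[3])]
out=[]
for n,(o,m,g) in obs.items():
    im=cv2.cvtColor(np.clip(g*2,0,255).astype(np.uint8),cv2.COLOR_GRAY2BGR)
    for s,c in((sil(n,w,off=o),(0,0,255)),(m,(0,255,0))):
        cv2.drawContours(im,cv2.findContours((s>.5).astype(np.uint8),0,2)[0],-1,c,1)
    out.append(im)
cv2.imwrite("pics/fit.png",np.hstack(out))
E
```

```text
dock [ 0.52763337  0.01324533 -0.06781836] res [ 0.55 -0.37  1.09  0.11 -1.13 -1.32 -1.44  0.29  0.64 -0.21  0.37  1.4 ]
slot centre loc [-0.0019633   0.00016919  0.052     ] tray back [ 0.0550125  -0.17960083  0.055     ] [-0.05910652 -0.17874385  0.055     ]
slot ang cw -1.6296070236339097
slot ang cw -0.6539789108986269
top [  8.23823991  43.54795189  99.66814804 103.29832001] 16794
scene [ 49.06480232  53.54396935 135.4111557  141.74525452] 0
p0 [0.52236497 0.32319893 0.083     ]
(np.float64(5302.047058823529), np.float64(0.523), np.float64(0.326), np.float64(70.8))
(np.float64(5304.03137254902), np.float64(0.5228), np.float64(0.3254), np.float64(70.8))
(np.float64(5305.149019607843), np.float64(0.5231), np.float64(0.3262), np.float64(71.3))
(np.float64(5306.917647058824), np.float64(0.5225), np.float64(0.3246), np.float64(70.8))
(np.float64(5312.466666666667), np.float64(0.5223), np.float64(0.3241), np.float64(70.8))
(np.float64(5322.074509803922), np.float64(0.5219), np.float64(0.3233), np.float64(70.4))
```

View pics/fit.png

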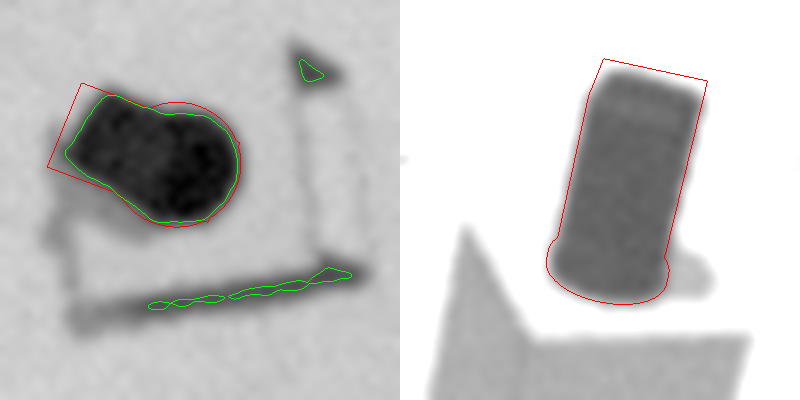

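```bash
cat >> h.py <<'E'
DOCK=[.5276,.0132,-.0678]
def q(yaw_y):
    p=(yaw_y+np.pi/2)/2; return [0,np.cos(p),np.sin(p),0]
dk=lambda x,y,z: pl(DOCK,[x,y,z])[0]
def dloc(p): return pl([0,0,-DOCK[2]],np.array(p)-[DOCK[0],DOCK[1],0])[0]
E
python3 - <<'E'
from cell import *
from h import *
o=q(DOCK[2])
command_gripper(0.0,60)
reach(dk(0,-.22,.15),o)
print(get_state()["joint_positions"])
move_linear(dk(0,-.22,.03),max_speed=.1); pause(.3)
f0=np.array(get_state()["force"])
r=move_linear(dk(0,-.128,.03),max_speed=.03,contact_N=5.5)
s=get_state(); print(r,dloc(s["tool_pos"]),np.array(s["force"])-f0,s["t"])
c=capture("top"); g=np.clip(255*(c["img"]/255.)**.6,0,255).astype(np.uint8)[160:240,213:373,::-1]
cv2.imwrite("pics/push.png",cv2.resize(g,None,fx=5,fy=5,interpolation=cv2.INTER_CUBIC))
E
```

```text
[-5.24004937e-01  1.21489291e-01  1.79659662e+00  1.50436931e-04
  1.22337638e+00 -4.57405296e-01]
True [-0.00016929 -0.13767401  0.02960523] [-0.25278656 -0.90362381  0.13123771] 7.8833
```

View pics/push.png

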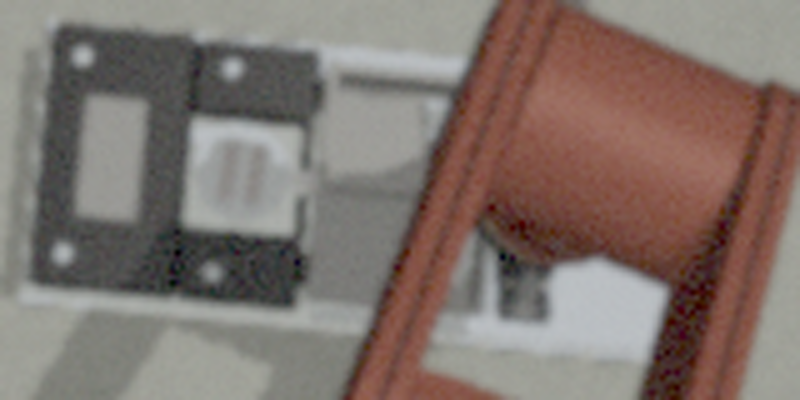

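The tray front is now right at the block (x≈312) and the bolt is in the notch under the disc. I'll press once more to confirm, then go to the screwdriver.

```bash
python3 - <<'E'
from cell import *
from h import *
p=dloc(get_state()["tool_pos"])
for i in range(4):
    r=move_linear(dk(0,p[1]+.001*(i+1),.03),max_speed=.01,contact_N=6.5); pause(.1)
    s=get_state(); print(r,dloc(s["tool_pos"])[1],-np.array(s["force"])@dk(0,1,0)+np.array(s["force"])@dk(0,0,0))
    if r or np.linalg.norm(s["force"][:2])>6: break
pause(.2)
move_linear(dk(0,-.20,.03),max_speed=.1)
move_linear(dk(0,-.20,.18),max_speed=.2)
W=[.523,.325,np.radians(70.8)]
o=q(W[2]-np.pi/2)
command_gripper(1.0)
reach([W[0],W[1],.23],o)
s=get_state(); print(s["joint_positions"],s["t"])
out=[]
for n,u,v in(("top",85,150),("scene",320,100)):
    out.append(cv2.resize(capture(n)["img"][v:v+100,u:u+100,::-1],(400,400),interpolation=cv2.INTER_CUBIC))
c=capture("top")["img"][160:240,213:373,::-1]
out=np.hstack(out); c=cv2.resize(c,(400,200),interpolation=cv2.INTER_CUBIC)
out=np.vstack([out,np.hstack([c,0*c])])
cv2.imwrite("pics/above.png",np.clip(255*(out/255.)**.6,0,255).astype(np.uint8))
E
```

```text
True -0.13728479357007403 1.080972891296976
[ 4.26576756e-01  1.99463679e-01  1.55363421e+00 -3.43317954e-04
  1.38877016e+00  7.62714153e-01] 12.8
```

View pics/above.png

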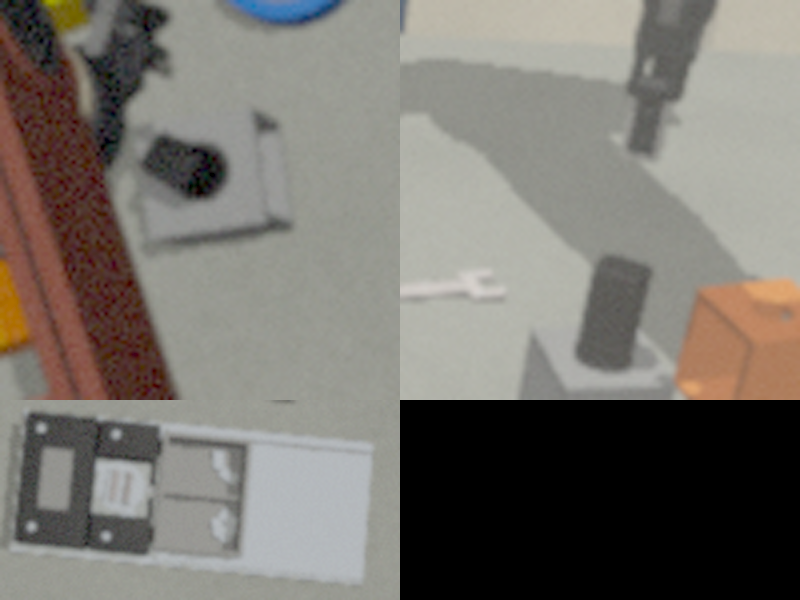

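```bash
python3 - <<'E'
from cell import *
from h import *
print("down contact",move_linear([.523,.325,.103],max_speed=.1,contact_N=6))
f0=np.array(get_state()["force"])
command_gripper(0.0,60); pause(.2)
s=get_state(); print("grip",s["grip_width"],s["grip_width"]*85,s["tool_pos"],np.array(s["force"])-f0,s["moment"],s["t"])
out=[]
for n,u,v in(("top",85,150),("scene",320,120)):
    out.append(cv2.resize(capture(n)["img"][v:v+100,u:u+100,::-1],(400,400),interpolation=cv2.INTER_CUBIC))
cv2.imwrite("pics/grip.png",np.clip(255*(np.hstack(out)/255.)**.6,0,255).astype(np.uint8))
E
```

```text
down contact False
grip 0.302413638993082 25.70515931441197 [0.5232887  0.32510459 0.10340348] [0.34919088 0.12528043 2.14013005] [-0.11339654 -0.05038851 -0.02025801] 15.1417
```

Grip width is 25.7 mm, so it holds the 26 mm flats and the blade lies across the jaws. Lift, carry and lower into the slot.

```bash
python3 - <<'E'
from cell import *
from h import *
move_linear([.5233,.3251,.20],max_speed=.15)
o=q(np.pi/2+DOCK[2]-.03)
c=dk(-.001,0,0)
reach([c[0],c[1],.20],o)
s=get_state(); print(s["joint_positions"],s["grip_width"],s["t"])
move_linear([c[0],c[1],.148],max_speed=.1); pause(.3)
out=[]
for n,u,v in(("top",240,150),("scene",210,130)):
    out.append(cv2.resize(capture(n)["img"][v:v+80,u:u+80,::-1],(400,400),interpolation=cv2.INTER_CUBIC))
cv2.imwrite("pics/over.png",np.clip(255*(np.hstack(out)/255.)**.5,0,255).astype(np.uint8))
E
```

```text
[-1.24134115e-01  1.02289623e-02  1.81577260e+00  1.18882756e-04
  1.31588924e+00 -1.59703144e+00] 0.3038116556332112 18.0667
```

View pics/over.png

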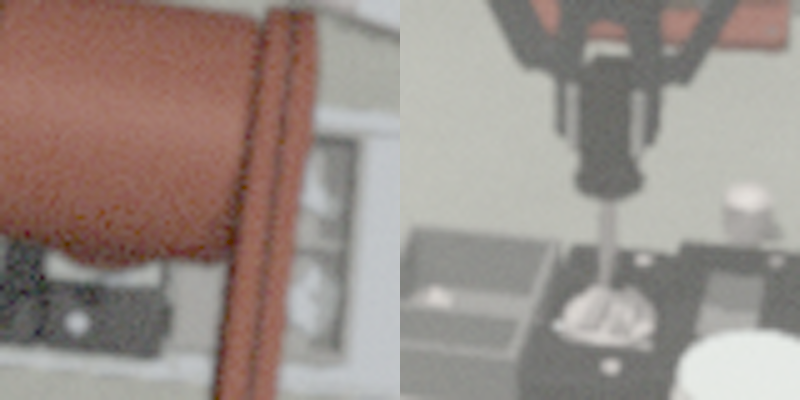

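The screwdriver hangs upright, tip around (605,290) just above the disc centre at (605,320). Lower with contact detection.

```bash
python3 - <<'E'
from cell import *
from h import *
c=dk(-.001,0,0)
f0=np.array(get_state()["force"])
r=move_linear([c[0],c[1],.119],max_speed=.03,contact_N=8); pause(.2)
s=get_state(); print(r,s["tool_pos"],"tip z",s["tool_pos"][2]-.0784,np.array(s["force"])-f0,s["moment"],s["grip_width"],s["t"])
c2=capture("scene")["img"][130:210,210:290,::-1]
cv2.imwrite("pics/in.png",np.clip(255*(cv2.resize(c2,(500,500),interpolation=cv2.INTER_CUBIC)/255.)**.5,0,255).astype(np.uint8))
E
```

```text
True [0.52648363 0.01404351 0.13026163] tip z 0.051861629229077805 [1.52626068 2.83570396 4.57079216] [ 0.85494456 -0.19984323 -0.0634632 ] 0.301303447783839 19.9667
```

View pics/in.png

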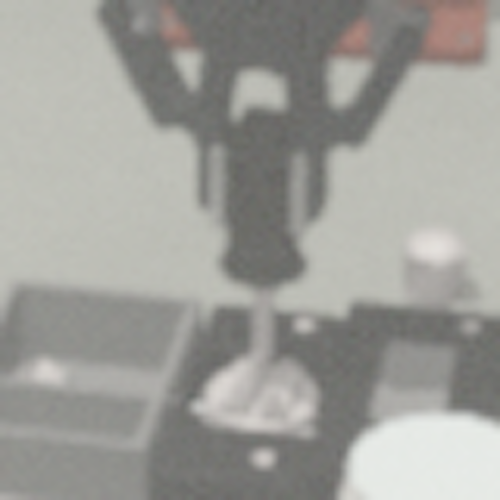

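The tip stopped 6 mm above the floor, at the foot of the lips, and is pushed towards +y. Shift by the lateral force and lower again.

```bash
python3 - <<'E'
from cell import *
from h import *
f0=np.zeros(3)
s=get_state(); p=np.array(s["tool_pos"])
move_linear(p+[0,0,.003],max_speed=.03); pause(.2); f0=np.array(get_state()["force"])
dy=0
for i in range(7):
    r=move_linear([p[0],p[1]+dy,.1225],max_speed=.03,contact_N=8); pause(.15)
    s=get_state(); f=np.array(s["force"])-f0; z=s["tool_pos"][2]
    print(r,round(dy*1e3,1),"tip",round(z-.0784,4),f.round(1),np.round(s["moment"],2),s["t"])
    if z<.1265: break
    dy+=.0007*(1 if f[1]>0 else -1)
    move_linear([p[0],p[1]+dy,z+.002],max_speed=.03); 
E
```

```text
True 0.0 tip 0.0507 [1.  2.8 0.5] [ 0.55 -0.32 -0.01] 20.8917
True 0.7 tip 0.0459 [-0.2 -0.   6.4] [ 0.16  0.12 -0.02] 21.6
```

Seated: tip at 0.0459, the slot floor. Now turn clockwise in steps, following the lateral force.

```bash
python3 - <<'E'
from cell import *
from h import *
s=get_state(); p=np.array(s["tool_pos"]); p[2]+=.0006
y0=np.pi/2+DOCK[2]-.03
M0=s["moment"][2]
for a in np.r_[np.arange(.15,1.36,.15),1.42,1.49,1.55,1.6]:
    move_linear(p,q(y0+.03-a),max_speed=.05); pause(.05)
    s=get_state(); f=np.array(s["force"])-f0 if 'f0' in globals() else np.array(s["force"])
    by=y0+.03-a # tool y = blade normal
    n=np.array([np.cos(by),np.sin(by)]); fn=f[:2]@n
    m=s["moment"][2]
    print(round(a,2),f.round(1),"fn",round(fn,1),"Mz",round(m,3),"tip",round(s["tool_pos"][2]-.0784,4),"j6",round(s["joint_positions"][5],3),round(s["t"],1))
    if abs(fn)>2: p[:2]+=n*np.clip(.00025*fn,-.0015,.0015)
    if a>1.3 and abs(m-M0)>.5: break
    if abs(fn)>25: break
E
```

```text
0.15 [ 0.2  2.3 -1.4] fn 2.3 Mz -0.016 tip 0.0461 j6 -1.478 21.9
0.3 [ 0.5  3.6 -2.5] fn 3.5 Mz 0.014 tip 0.0462 j6 -1.328 22.3
0.45 [ 0.5  3.5 -3.3] fn 3.3 Mz 0.061 tip 0.0462 j6 -1.176 22.6
0.6 [ 0.2  2.1 -4.1] fn 1.7 Mz 0.054 tip 0.0462 j6 -1.025 23.0
0.75 [ 1.   3.1 -4.5] fn 2.8 Mz 0.049 tip 0.0464 j6 -0.875 23.3
0.9 [ 1.9  2.8 -5. ] fn 3.1 Mz 0.07 tip 0.0464 j6 -0.724 23.7
1.05 [-0.   1.4 -5.3] fn 0.6 Mz 0.154 tip 0.0464 j6 -0.573 24.0
1.2 [ 1.5  1.4 -5.6] fn 1.8 Mz 0.069 tip 0.0464 j6 -0.423 24.4
1.35 [ 2.5  2.5 -5.2] fn 2.9 Mz 0.029 tip 0.0469 j6 -0.273 24.7
1.42 [ 1.3  2.  -2.5] fn 1.4 Mz 0.022 tip 0.0468 j6 -0.201 25.0
1.49 [ 1.4  1.1 -2.7] fn 1.4 Mz 0.048 tip 0.0468 j6 -0.131 25.3
1.55 [ 2.2  1.9 -1.1] fn 2.1 Mz 0.085 tip 0.0468 j6 -0.07 25.6
1.6 [1.9 2.2 0.9] fn 1.7 Mz 0.092 tip 0.0467 j6 -0.02 25.9
```

```bash
python3 - <<'E'
from cell import *
from h import *
s=get_state(); p=np.array(s["tool_pos"]); y0=np.pi/2+DOCK[2]
for a in(1.64,1.68,1.72,1.76):
    move_linear(p,q(y0-a),max_speed=.03); pause(.1)
    s=get_state(); print(a,np.round(s["force"],1),round(s["moment"][2],3))
    if abs(s["moment"][2])>.45: break
pause(.2)
move_linear(p,q(y0-a+.06),max_speed=.03)
move_linear(p+[0,0,.07],max_speed=.1)
s=get_state(); print(s["grip_width"],s["t"])
# carry back
reach([.5233,.3251,.20],q(np.radians(-19.2)))
pause(.3); s=get_state();print(s["joint_positions"],s["grip_width"],s["tool_pos"],s["t"])
out=[cv2.resize(capture("top")["img"][160:240,213:373,::-1],(600,300),interpolation=cv2.INTER_CUBIC)]
out+=[np.hstack([cv2.resize(capture(n)["img"][v:v+100,u:u+100,::-1],(300,300),interpolation=cv2.INTER_CUBIC) for n,u,v in(("top",85,150),("scene",320,120))])]
cv2.imwrite("pics/back.png",np.clip(255*(np.vstack(out)/255.)**.55,0,255).astype(np.uint8))
E
```

```text
1.64 [ 2.2  1.2 -0.5] 0.123
1.68 [ 2.2  2.5 -0.6] 0.138
1.72 [ 3.9  2.4 -1. ] 0.133
1.76 [ 2.3  2.3 -1. ] 0.349
0.29783510782967787 28.6167
[ 4.26268546e-01  2.21631483e-01  1.58445173e+00 -1.17892074e-04
  1.33542020e+00  7.62893522e-01] 0.29412765807659713 [0.52375222 0.32412512 0.20009516] 30.0917
```

View pics/back.png

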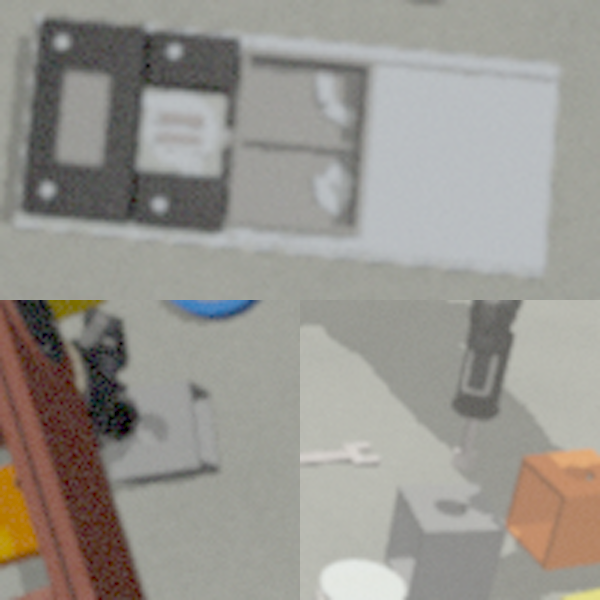

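The slot now lies along the dock axis and the tray sits against the block. The stand's hole shows at about (452,507) in the scene crop, blade tip at about (464,462). I'll check both against the plan and then lower.

```bash
python3 - <<'E'
from cell import *
from h import *
S=lambda u,v:[320+(u-300+.5)/3-.5,120+(v-300+.5)/3-.5]
print("hole",back("scene",S(452,507),.081),"top",back("top",[85+(150)/3,150+(425-300)/3],.081))
p=get_state()["tool_pos"]; print("tip seen",back("scene",S(464,460),p[2]-.0784))
f0=np.array(get_state()["force"])
r=move_linear([.5233,.3251,.098],max_speed=.05,contact_N=5); pause(.2)
s=get_state(); print(r,s["tool_pos"],np.array(s["force"])-f0,s["moment"],s["t"])
E
```

```text
hole [0.5241248  0.32599344 0.081     ] top [0.52428761 0.32319857 0.081     ]
tip seen [0.51177905 0.33042706 0.12172517]
True [0.52327103 0.32509138 0.10341364] [-0.02433553 -0.28553312  7.5421325 ] [-0.06878237  0.04934588  0.00702057] 32.175
```

Contact came at TCP z = 0.1034, exactly the height of the grasp, so the collar is on the plate. Release, retreat and check.

```bash
python3 - <<'E'
from cell import *
from h import *
command_gripper(0.7,40); pause(.2)
move_linear([.5233,.3251,.25],max_speed=.12)
reach([.35,.48,.28],q(np.radians(60))); pause(.5)
out=[cv2.resize(capture("top")["img"][160:240,213:373,::-1],(600,300),interpolation=cv2.INTER_CUBIC)]
out+=[np.hstack([cv2.resize(capture(n)["img"][v:v+50,u:u+50,::-1],(300,300),interpolation=cv2.INTER_CUBIC) for n,u,v in(("top",112,172),("scene",345,155))])]
cv2.imwrite("pics/end.png",np.clip(255*(np.vstack(out)/255.)**.55,0,255).astype(np.uint8))
s=get_state();print(s["t"],s["force"])
E
```

```text
35.7833 [-1.35555433 -1.06874243 -1.09440094]
```

View pics/end.png

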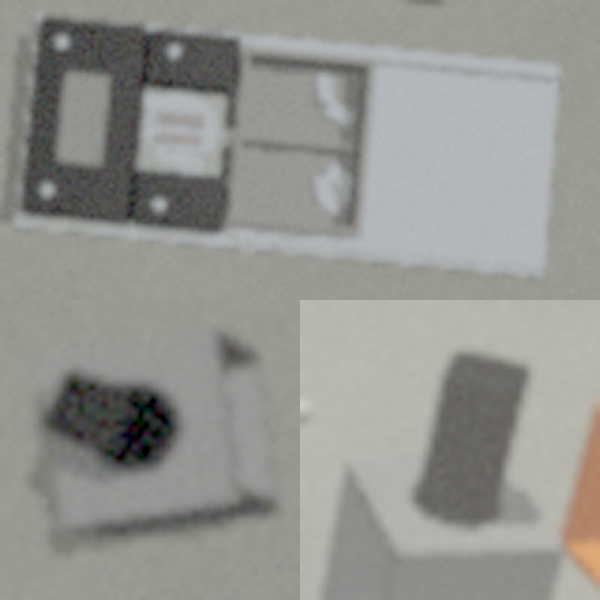

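```bash
python3 - <<'E'
from cell import *
from h import *
L=lambda u,v,z:dloc(back("top",[213+(u+.5)/3.75-.5,160+(v+.5)/3.75-.5],z))
print("tray back y",L(371,67,.055)[1],L(359,236,.055)[1])
for a,b in(((158,119),(204,119)),((154,139),(202,139))):
    d=L(*b,.055)-L(*a,.055); print("slot cw rad",np.arctan2(-d[1],d[0])%np.pi)
job_done()
E
```

```text
tray back y -0.12314850400182357 -0.12432153374071334
slot cw rad 1.4795569837470461
slot cw rad 1.479696070635991
the job is handed in; nothing more can be done
```

The job is handed in, at about 36 s of robot time. I pushed the tray up to the buffers and turned the cam disc clockwise with the screwdriver. I then put the screwdriver back upright in its own stand. `job_done()` gives no verdict.

**Last checks:**
- **Tray:** the final picture puts its outer wall at dock y of about -0.124 m. Tight against the block would be -0.125 m, so it is tight within measuring error.
- **Cam:** the slot reads about 1.48 rad clockwise in the picture, over the required 1.22 and past the 1.26 where the bolt is fully drawn in.
- **Screwdriver:** on lowering, it met the stand at the same tool height as when I gripped it (0.1034 m), so the collar is on the top plate. It looks upright.
- **Robot:** the arm was clear of everything at hand-in.

**What disagreed or was not clean:**
- **First insertion:** the blade caught on the slot's lip and stopped about 6 mm above the floor. A 0.7 mm shift seated it.
- **End stop:** I did not feel a hard stop. I commanded up to 1.76 rad and stopped there as the torque rose to 0.35 N m. The pictured 1.48 rad is below the nominal 1.57; blade play and grip slip may explain the difference.
- **Blade tip reading:** one blurry reading of the tip before placing was about 13 mm from where the grip put it. I ignored it, and the contact height and final picture bore that out.
- **Bystanders:** I did not measure them at the end, but felt no unexpected contact.

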